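# Stack a saxophone pad on the indexing table and hold it at the third click

### The arm

A 6-joint arm with a two-finger parallel gripper is mounted at the origin on the work surface. World frame = base frame: x ahead of the robot, y to its left, z up, the work surface at z = 0. Lengths are in m, angles in rad, forces in N, time in s.
With the tool pointing down it reaches from about 0.35 to 0.85 m from the base axis. Payload 8.1 kg.
Tool frame: the origin (TCP) lies on the centre line of the jaws, within the pads' length; the fingertips stand 17 mm ahead of it and the grasp point (between the pads) lies 2 mm behind it; z points along the fingers, y is the line along which they close (so a half turn about z gives the same grasp; the last joint's range is limited). The gripper opens to 93 mm and grips with 3 to 60 N. Pads are 15 mm wide; open, the fingers measure 128 mm over their backs; the gripper's body (75 mm by 188 mm) begins 65 mm behind the grasp point.
Start: joints at [-1.378, 0.13, 1.488, -0, 1.523, -0.085], TCP at [0.165, -0.577, 0.236] pointing down, gripper open.
Joint ranges: [-2.96, 2.96], [-0.89, 2.26], [0.02, 2.5], [-1.34, 4.48], [0, 2.73], [-2.66, 2.66]. Speed limits (rad/s): [2.39, 2.39, 2.79, 3.14, 3.14, 3.14].

### API

Orientations are given as a rotation vector (axis times angle).
In Python, from plant import robot, optics, close_job, models gives the robot as it stands.
- The arm moves only by the shell command python3 -m inch 'ROWS' [OPENING] [FORCE]. ROWS is a JSON object of lists of equal length, an entry for each row: "travel": the shift along the tool's x, y, z in m, a list of three; "spin": the turn about the tool's z in rad. In form: {"travel": [[x, y, z], ...], "spin": [spin, ...]}. A call has 1 to 10 rows; each row is the pose to reach, as a shift and turn from the pose commanded when the call began, along the tool's axes at that moment; what a row does not reach only later rows make up. A row lasts 1/12 s, in which the tool goes at most 41.7 mm and 7.16 degrees, less where a joint would pass 70% of its speed; a pose out of reach is approached as far as the arm can. A call with a gripper value outside its range is refused whole. OPENING is the closure, from 0 (fully open) to 1 (shut), set as the call begins (- or left out, the last holds). The fingers move at their own pace and stop on an object; FORCE is the grip in N (left out, the last holds). Time passes only in rows, so rows that repeat a pose let the fingers close. It gives the time, the measured TCP pose, the force, the opening and the grip force at its end, in the units of the state.
- robot.read_state(): the state, without advancing time (a new reading comes with each control period).
- optics.read_camera(name): name is "scene" or "top" or "wrist"; returns (picture, depth): 384x512x3 uint8, red, green, blue; 384x512 float32, m along the optical axis (not along the pixel's ray), 0 where there is no reading.
- optics.camera_info(name): a dict with "camera_matrix" (3x3 intrinsics, pixels), "view" (4x4, takes a point from world to camera coordinates). Camera axes: x right, y down, z forward; pixel columns grow to the right and rows downward; lengths in m; the calibration is good to about 2 mm. A picture is of the moment at which its call begins: read the wrist's pose just before it. camera_info takes no time and is no camera call; for the wrist camera it gives the pose at the moment of the call.
- close_job(): hands the job in; it is judged then, once.
Trained networks look in the newest picture that a camera, given by its name, has taken for a name from the list of things; names that differ only in an ending like _2 or _b are one class to them, and where a whole thing is asked for, a point or a joint stands for the part that bears it (a point fixed in the world has none). Each returns a list of dicts, best first, with "p" (0 to 1); they miss things now and then, are a little off and sometimes report something else, mostly with a low value. They report only what shows in the picture. A call takes as long as a camera call.
- models.look_for(camera, name): "centre" ([x, y, z] in m, in world coordinates, good to about 4 mm: the middle of the surface that is visible of it).
- models.masks_of(camera, name): "region" (384x512 bool, what is visible of it).
The state is a dict: "t": time; "q": joint angles; "dq": joint speeds; "joint_torque": joint torques, N m; "tool_pos": TCP position; "orientation": TCP orientation; "force": force on the tool from outside, world axes, zero at the start; "wrist_torque": the same for the moment, N m; "opening": finger opening in m; "gripper_force": force on a finger pad.
Only numpy, scipy, OpenCV 4.12 (cv2) and the standard library are available. Lean on these libraries where they do the work, as an engineer would, in place of code of your own. Each camera call takes 0.05 s, during which the arm holds its last target. There are 200 camera calls.

### The job

With the dial still at its home stop, lay the large leather pad flat and centred on the raised seat of the indexing table, then lay the brass pressing disc flat and centred on the pad, and let go of both. Then take the T-handle, turn the dial clockwise (seen from above) three clicks to its third stop, in front of the little lamp, without going past it or disturbing the stack, and finish while still gripping the handle there. Leave everything else on the bench where it is.

Things in the scene. Friction and masses are not known exactly. Their poses are not given: they have to be found in the camera images.
- index_base: indexing table, fixed to the bench: round grey housing, 224 mm diameter, 31 mm high, with a small black lamp on a post beside it (to 100 mm high, 120 to 175 mm from the axis, on the base's +y side). Origin: on the dial axis at bench level; z up. Tick marks on the rim, one per stop, run clockwise from home (162 degrees from the base's x axis); the lamp is at the third tick after home.
- dial (a joint): angle of the dial (aluminium plate, 190 mm diameter, top 45 mm above the bench, carrying seat and handle), rad, growing clockwise from above. 0 = home end stop, where it starts; far end 2.51. It clicks every 24 degrees: stops at 0.419, 0.838, 1.257 (third), 1.676... Passing between stops takes up to about 0.2 N m; past the midpoint it pulls itself on to the next stop.
- dial_seat (a point): centre of the top face of the seat, a dark steel boss of 50 mm diameter standing 6 mm above the dial plate, 51 mm above the bench and 70 mm from the dial axis. It turns with the dial; its x axis points radially outward from the dial axis, z up.
- handle_grip (a point): centre of the T-handle's bar, on the dial axis 96 mm above the bench, turning with the dial. The bar is black, 48 mm long, 14 mm wide and 24 mm high (84 to 108 mm above the bench), on a 14 mm steel stem; it lies along this frame's x axis, which points to the seat; z up.
- pad: large leather saxophone pad: a stiff flat brown disc, 46 mm diameter, 7 mm thick, about 20 g. Origin: centre of its underside; z up. Starts flat on the bench; there is a similar but smaller pad.
- press_disc: brass pressing disc: 30 mm diameter, 10 mm thick, about 60 g. Origin: centre of its underside; z up. Starts flat on the bench.
- small_pad: a smaller leather pad, 32 mm diameter, 7 mm thick, not wanted: leave it. Origin: centre of its underside.
- mug: white mug, 80 mm diameter, 95 mm high, bystander. Origin: centre of its underside.
- spool: solder spool, 64 mm diameter, 42 mm high, bystander. Origin: centre of its underside.
- jar: amber jar, 56 mm diameter, 70 mm high, bystander. Origin: centre of its underside.
- oil: white oil bottle, 40 mm diameter, 110 mm high, bystander. Origin: centre of its underside.
- screwdriver: screwdriver lying on the bench along its x axis, bystander. Origin on the bench at its middle.
- mallet: small hammer lying on the bench along its x axis, bystander. Origin on the bench at its middle.

How it is judged:
By the outcome, as a careful person would: the job done as asked, in the order asked, and still so for the second after the job is handed in, while the arm keeps its last pose, push and grip.
It also fails if it takes over 72 s, if anything falls off the work surface, if the arm or the gripper's body presses on something with over 40 N, if the wrist force passes 120 N, or if a joint passes its speed limit or range.

## Working session

There is one attempt and no reset: what is moved stays moved. The work goes in short steps, Python scripts to look and compute and a shell command to move; the robot and the scene stay as the last step left them, time stands still between calls to the robot, and variables do not carry over. Pictures are saved under pics/ and viewed, at most 10 in all, crops included, and the job is handed in when it is done.

```bash
mkdir -p pics; ls
python3 - <<'E'
from plant import robot, optics, models
import cv2,numpy as np
s=robot.read_state();print({k:np.round(v,3).tolist() for k,v in s.items()})
ims=[]
for c in ["scene","top"]:
    p,d=optics.read_camera(c);cv2.imwrite(f"pics/{c}1.png",p[:,:,::-1])
    i=optics.camera_info(c);print(c,np.round(i["view"],3).tolist(),i["camera_matrix"])
for n in ["pad","press_disc","small_pad","index_base","dial_seat","handle_grip","mug","spool","jar","oil","screwdriver","mallet"]:
    r=models.look_for("top",n);print(n,[(np.round(x["centre"],4).tolist(),round(x["p"],2)) for x in r[:3]])
E
```

```text
pics
{'t': 0.0, 'q': [-1.378, 0.131, 1.489, -0.0, 1.523, -0.085], 'dq': [0.001, 0.0, 0.001, -0.0, 0.0, 0.001], 'joint_torque': [-0.001, -55.985, -49.176, 0.077, 0.036, -0.0], 'tool_pos': [0.164, -0.576, 0.235], 'orientation': [-3.11, -0.435, 0.0], 'force': [0.388, 0.2, 0.018], 'wrist_torque': [-0.041, -0.016, -0.059], 'gripper_force': 0.0, 'opening': 0.093}
scene [[0.57, 0.821, 0.004, -0.282], [0.631, -0.435, -0.642, -0.298], [-0.526, 0.369, -0.767, 1.496], [0.0, 0.0, 0.0, 1.0]] [[376.18148926   0.         256.93229858]
 [  0.         376.18148926 191.88374227]
 [  0.           0.           1.        ]]
top [[-0.028, -1.0, 0.011, -0.029], [-0.994, 0.027, -0.11, 0.571], [0.109, -0.014, -0.994, 1.359], [0.0, 0.0, 0.0, 1.0]] [[424.66276525   0.         245.25412916]
 [  0.         424.66276525 191.78832172]
 [  0.           0.           1.        ]]
pad [([0.5796, -0.1965, 0.0049], 0.64)]
press_disc [([0.473, -0.1711, 0.0117], 0.4)]
small_pad [([0.4907, -0.2836, 0.0067], 0.41)]
index_base [([0.5748, 0.1215, 0.0432], 0.64)]
dial_seat [([0.5774, 0.1146, 0.0447], 0.66), ([0.3408, 0.3944, 0.0386], 0.29)]
handle_grip [([0.5755, 0.1125, 0.0428], 0.92), ([0.731, -0.319, 0.0358], 0.23)]
mug [([0.7299, -0.3169, 0.0368], 0.76)]
spool [([0.3433, 0.3939, 0.0407], 0.62), ([0.472, -0.1713, 0.0082], 0.47)]
jar [([0.7616, -0.115, 0.0686], 0.72)]
oil [([0.7992, 0.1294, 0.0736], 0.57)]
screwdriver [([0.2993, -0.2132, 0.0222], 0.62), ([0.7312, -0.3177, 0.0378], 0.33)]
mallet [([0.5365, -0.5215, 0.0223], 0.69)]
```

View pics/top1.png

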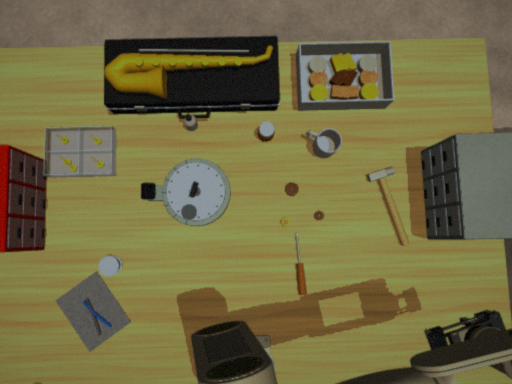

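View pics/scene1.png

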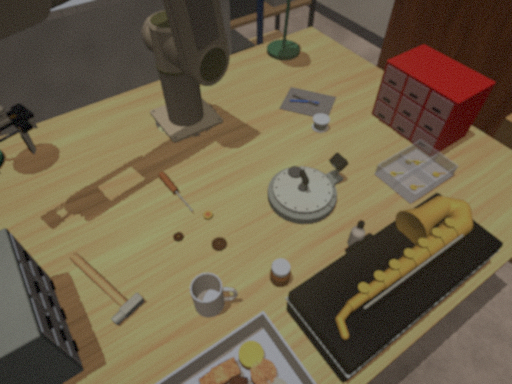

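```bash
cat > h.py <<'E'
from plant import robot, optics, models
import cv2,numpy as np
from scipy.spatial.transform import Rotation as R
def pose():
    s=robot.read_state(); return np.array(s["tool_pos"]),R.from_rotvec(s["orientation"]),s
def go(target,yaw_y):
    """tool-axis shift to target; spin so closing line lies at yaw_y deg (both half-turn choices)"""
    p,r,s=pose(); d=r.inv().apply(np.array(target)-p)
    y=r.apply([0,1,0]); a=np.degrees(np.arctan2(y[1],y[0]))
    sp=[np.radians((a-yaw_y-k+180)%360-180) for k in (0,180)]
    print("pos",p.round(4),"closing",round(a,2),"toolz",r.apply([0,0,1]).round(4),"travel",d.round(4),"spin",np.round(sp,4),"q6",round(s["q"][5],3))
def plane(info,uv,z):
    K=np.array(info["camera_matrix"]);V=np.array(info["view"])
    c=-V[:3,:3].T@V[:3,3]; uv=np.atleast_2d(uv).astype(float)
    ray=(V[:3,:3].T@np.linalg.inv(K)@np.c_[uv,np.ones(len(uv))].T).T
    return c+ray*((z-c[2])/ray[:,2])[:,None]
def proj(info,P):
    K=np.array(info["camera_matrix"]);V=np.array(info["view"]); P=np.atleast_2d(P)
    q=(K@(V[:3,:3]@P.T+V[:3,3:])).T; return q[:,:2]/q[:,2:]
E
python3 - <<'E'
from h import *
go([0.52,-0.19,0.22],72)
p,r,s=pose();i=optics.camera_info("wrist");V=np.array(i["view"]);c=-V[:3,:3].T@V[:3,3]
print("cam in tool",r.inv().apply(c-p), "axes",(r.inv().as_matrix()@V[:3,:3].T).round(3).tolist(),i["camera_matrix"])
E
```

```text
pos [ 0.1646 -0.577   0.2357] closing -74.09 toolz [ 0.e+00 -1.e-04 -1.e+00] travel [ 0.4479 -0.2747  0.0157] spin [-2.5497  0.5919] q6 -0.085
cam in tool [ 0.08209771  0.00055483 -0.14839569] axes [[0.0, -0.955, -0.295], [1.0, 0.0, -0.0], [0.0, -0.295, 0.955]] [[296.60570454   0.         256.41609192]
 [  0.         296.60570454 193.73226433]
 [  0.           0.           1.        ]]
```

```bash
python3 -m inch '{"travel":[[0.448,-0.275,0.016],[0.448,-0.275,0.016],[0.448,-0.275,0.016],[0.448,-0.275,0.016],[0.448,-0.275,0.016],[0.448,-0.275,0.016],[0.448,-0.275,0.016],[0.448,-0.275,0.016],[0.448,-0.275,0.016],[0.448,-0.275,0.016]],"spin":[-1.22,-1.22,-1.22,-1.22,-1.22,-1.22,-1.22,-1.22,-1.22,-1.22]}' 0; python3 -c "
from h import *
go([0.52,-0.19,0.22],72)"
```

```text
t: 1.53
tool_pos: [0.4473, -0.2684, 0.2233]
orientation: [2.293, 2.146, 0.0]
force: [0.3, -0.5, 0.1]
opening: 0.0932
gripper_force: 0.0
pos [ 0.4473 -0.2684  0.2233] closing -3.81 toolz [ 7.e-04 -6.e-04 -1.e+00] travel [0.0831 0.0674 0.0033] spin [-1.3231  1.8185] q6 -0.572
```

```bash
python3 -m inch '{"travel":[[0.083,0.067,0],[0.083,0.067,0],[0.083,0.067,0],[0.083,0.067,0],[0.083,0.067,0],[0.083,0.067,0],[0.083,0.067,0],[0.083,0.067,0],[0.083,0.067,0],[0.083,0.067,0]],"spin":[-1.25,-1.25,-1.25,-1.25,-1.25,-1.25,-1.25,-1.25,-1.25,-1.25]}' 0; python3 -m inch '{"travel":[[0,0,0],[0,0,0],[0,0,0]],"spin":[0,0,0]}'
python3 - <<'E'
from h import *
go([0.52,-0.19,0.22],72)
p,d=optics.read_camera("wrist");cv2.imwrite("pics/w1.png",p[:,:,::-1]);i=optics.camera_info("wrist");np.savez("w1.npz",p=p,d=d,K=i["camera_matrix"],V=i["view"])
for n,z in [("pad",.007),("press_disc",.01),("small_pad",.007)]:
    for x in models.look_for("wrist",n)[:2]: print(n,np.round(x["centre"],4),x["p"])
    for x in models.masks_of("wrist",n)[:2]:
        v,u=np.nonzero(x["region"]);(c,sz,a)=cv2.minAreaRect(np.c_[u,v].astype(np.float32))
        print("  mask",len(u),c,sz,"plane",plane(i,np.c_[u,v],z).mean(0).round(4),x["p"])
E
```

```text
t: 2.37
tool_pos: [0.519, -0.1922, 0.223]
orientation: [0.605, 3.083, -0.0]
force: [1.0, 0.5, 0.4]
opening: 0.0931
gripper_force: 0.0
t: 2.62
tool_pos: [0.519, -0.1923, 0.223]
orientation: [0.621, 3.079, -0.0]
force: [-0.8, -0.1, -0.7]
opening: 0.093
gripper_force: 0.0
pos [ 0.519  -0.1923  0.223 ] closing 67.19 toolz [ 1.e-04 -0.e+00 -1.e+00] travel [-0.      0.0024  0.003 ] spin [-0.084   3.0576] q6 -1.62
pad [ 0.5802 -0.2017  0.0033] 0.75
  mask 925 (271.0000305175781, 213.0) (33.941123962402344, 32.52690887451172) plane [ 0.5779 -0.197   0.007 ] 0.73
  mask 3127 (243.0, 356.5) (53.0, 90.0) plane [ 0.7699 -0.3351  0.007 ] 0.43
press_disc [ 0.4714 -0.171   0.0095] 0.92
press_disc [0.5571 0.0585 0.0399] 0.56
  mask 480 (256.0, 128.0) (24.0, 24.0) plane [ 0.4698 -0.1725  0.01  ] 0.93
small_pad [ 0.4893 -0.2824  0.0096] 0.86
small_pad [0.5576 0.0612 0.0437] 0.25
```

View pics/w1.png

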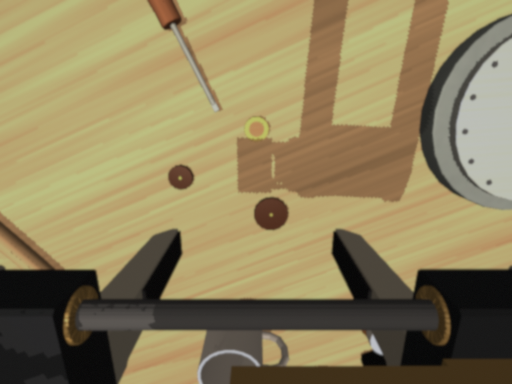

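```bash
python3 -c "
from h import *
go([0.578,-0.197,0.09],72)"
```

```text
pos [ 0.519  -0.1922  0.223 ] closing 67.4 toolz [ 0.  0. -1.] travel [-0.0563  0.0183  0.133 ] spin [-0.0804  3.0612] q6 -1.624
```

```bash
python3 -m inch '{"travel":[[-0.056,0.018,0.133],[-0.056,0.018,0.133],[-0.056,0.018,0.133],[-0.056,0.018,0.133],[-0.056,0.018,0.133],[-0.056,0.018,0.133],[-0.056,0.018,0.133]],"spin":[-0.08,-0.08,-0.08,-0.08,-0.08,-0.08,-0.08]}' 0
python3 - <<'E'
from h import *
p,d=optics.read_camera("wrist");cv2.imwrite("pics/w2.png",p[:,:,::-1]);i=optics.camera_info("wrist")
for n,z in [("pad",.007),("press_disc",.01)]:
    for x in models.masks_of("wrist",n)[:2]:
        v,u=np.nonzero(x["region"]);P=plane(i,np.c_[u,v],z)
        print(n,len(u),"plane",P.mean(0).round(4),"mid",((P.max(0)+P.min(0))/2).round(4),np.ptp(P,axis=0).round(4),x["p"], d[v,u].mean())
go([0.578,-0.197,0.021],72)
E
```

```text
t: 3.55
tool_pos: [0.5783, -0.1975, 0.0918]
orientation: [0.491, 3.101, -0.001]
force: [1.4, 1.0, -0.4]
opening: 0.0928
gripper_force: 0.0
pad 2224 plane [ 0.5789 -0.198   0.007 ] mid [ 0.5794 -0.1981  0.007 ] [0.0466 0.0447 0.    ] 0.94 0.24713239
press_disc 1397 plane [ 0.471  -0.1732  0.01  ] mid [ 0.4712 -0.1734  0.01  ] [0.029  0.0287 0.    ] 0.84 0.2113954
press_disc 1402 plane [ 0.4894 -0.2833  0.01  ] mid [ 0.4894 -0.2835  0.01  ] [0.0308 0.0332 0.    ] 0.49 0.23006414
pos [ 0.5788 -0.1978  0.0928] closing 72.0 toolz [ 0.0038 -0.0017 -1.    ] travel [0.0013 0.0006 0.0718] spin [ 1.0000e-04 -3.1415e+00] q6 -1.67
```

View pics/w2.png

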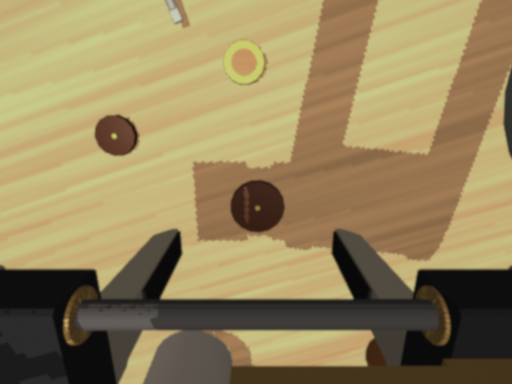

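```bash
python3 -m inch '{"travel":[[0,0,0.035],[0,0,0.06],[0,0,0.072],[0,0,0.072],[0,0,0.072],[0,0,0.072]],"spin":[0,0,0,0,0,0]}' 0; python3 -c "
from h import *
go([0.579,-0.198,0.020],72)"
```

```text
t: 4.2
tool_pos: [0.5784, -0.1975, 0.0194]
orientation: [0.491, 3.101, -0.001]
force: [0.5, 0.3, -0.2]
opening: 0.0928
gripper_force: 0.0
pos [ 0.5784 -0.1975  0.0194] closing 72.01 toolz [ 1.7e-03 -8.0e-04 -1.0e+00] travel [-0.0007 -0.0002 -0.0006] spin [ 2.0000e-04 -3.1414e+00] q6 -1.67
```

```bash
python3 -m inch '{"travel":[[0,0,0],[0,0,0],[0,0,0],[0,0,0],[0,0,0],[0,0,0],[0,0,0],[0,0,0],[0,0,0],[0,0,0]],"spin":[0,0,0,0,0,0,0,0,0,0]}' 1 15;  python3 -m inch '{"travel":[[0,0,-0.02],[0,0,-0.05],[0,0,-0.09],[0,0,-0.13],[0,0,-0.16],[0,0,-0.16],[0,0,-0.16]],"spin":[0,0,0,0,0,0,0]}'
python3 - <<'E'
from h import *
i=optics.camera_info("top");p,d=optics.read_camera("top")
# seat: dark boss on the pale dial
for n,z in [("dial_seat",.051),("handle_grip",.108),("index_base",.045)]:
    for x in models.masks_of("top",n)[:1]:
        v,u=np.nonzero(x["region"]);print(n,len(u),u.mean(),v.mean(),plane(i,np.c_[u,v],z).mean(0).round(4),x["p"])
cv2.imwrite("pics/t2.png",cv2.resize(p[140:245,130:250,::-1],None,fx=5,fy=5,interpolation=cv2.INTER_CUBIC))
go([0.50,0.14,0.18],72)
E
```

```text
t: 5.03
tool_pos: [0.5776, -0.1971, 0.0179]
orientation: [-0.491, -3.103, -0.0]
force: [0.3, -0.0, -0.3]
opening: 0.0454
gripper_force: 15.0
t: 5.62
tool_pos: [0.5794, -0.1978, 0.1812]
orientation: [0.49, 3.097, -0.002]
force: [0.6, -0.1, -0.8]
opening: 0.0452
gripper_force: 15.0
dial_seat 246 265.849593495935 130.78455284552845 [ 0.7676 -0.1173  0.051 ] 0.66
handle_grip 2720 195.34338235294118 191.08786764705883 [0.5683 0.1108 0.108 ] 0.95
index_base 4004 192.06893106893108 191.9328171828172 [0.5731 0.128  0.045 ] 0.6
pos [ 0.5765 -0.1966  0.1756] closing 72.02 toolz [-0.0033  0.0014 -1.    ] travel [ 0.1766  0.2966 -0.0036] spin [ 4.0000e-04 -3.1412e+00] q6 -1.67
```

View pics/t2.png

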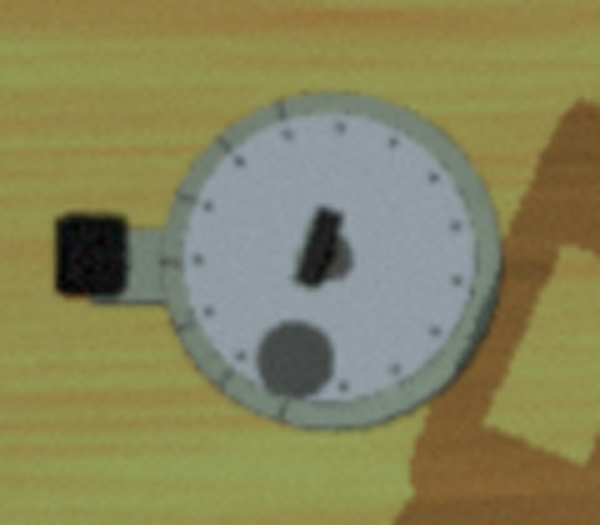

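Run:
```python
from h import *
i=optics.camera_info("top")
s=plane(i,[189,211.8],.051)[0];c=plane(i,[196,191.6],.045)[0];h=plane(i,[194,189.4],.108)[0]
print(s,c,h,np.linalg.norm(s[:2]-c[:2]),np.degrees(np.arctan2(*(s-c)[1::-1])))
a=np.radians(162);t=s.copy();t[:2]-=0.05*np.array([np.cos(a),np.sin(a)]);t[2]=.18;go(t,72)
```

```text
[0.50837072 0.13811663 0.051     ] [0.57362105 0.11531267 0.045     ] [0.57346935 0.11493095 0.108     ] 0.06912037299427591 160.73628187584646
pos [ 0.5765 -0.1966  0.1756] closing 72.02 toolz [-0.0033  0.0014 -1.    ] travel [ 0.1181  0.2973 -0.0038] spin [ 4.0000e-04 -3.1412e+00] q6 -1.67
```

```bash
python3 -m inch '{"travel":[[0.118,0.297,0],[0.118,0.297,0],[0.118,0.297,0],[0.118,0.297,0],[0.118,0.297,0],[0.118,0.297,0],[0.118,0.297,0],[0.118,0.297,0],[0.118,0.297,0],[0.118,0.297,0]],"spin":[0,0,0,0,0,0,0,0,0,0]}'; python3 -m inch '{"travel":[[0,0,0],[0,0,0],[0,0,0],[0,0,0]],"spin":[0,0,0,0]}'
python3 - <<'E'
from h import *
go([0.5084,0.1381,0.11],72)
i=optics.camera_info("wrist");p,d=optics.read_camera("wrist");np.savez("w3.npz",p=p,d=d,K=i["camera_matrix"],V=i["view"])
u,v=proj(i,[[0.5084,0.1381,.051]])[0];print(u,v)
g=cv2.cvtColor(p,cv2.COLOR_RGB2GRAY);print(g[int(v),int(u)])
cv2.imwrite("pics/w3.png",p[:,:,::-1])
E
```

```text
t: 6.65
tool_pos: [0.5558, 0.1232, 0.1762]
orientation: [-0.485, -3.101, 0.002]
force: [-0.0, -0.2, -0.5]
opening: 0.0451
gripper_force: 15.0
t: 6.98
tool_pos: [0.5572, 0.1206, 0.1778]
orientation: [-0.494, -3.102, 0.0]
force: [-0.0, 0.4, -0.3]
opening: 0.0452
gripper_force: 15.0
pos [0.5572 0.1206 0.1778] closing 71.91 toolz [-3.e-04 -2.e-04 -1.e+00] travel [0.0518 0.0015 0.0678] spin [-1.5000e-03  3.1401e+00] q6 -1.132
258.8460795400026 137.39213669686742
102
```

View pics/w3.png

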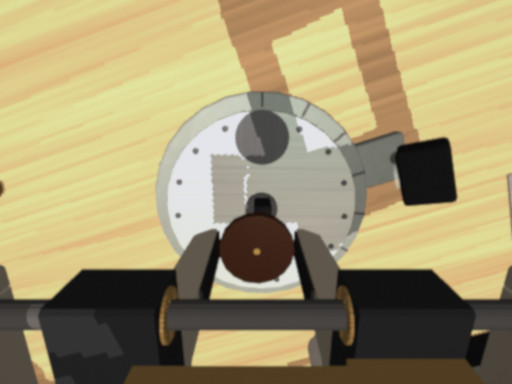

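```bash
cat >> h.py <<'E'
def circ(g,uv,lo,hi,r):
    """centre of the connected dark region at uv within radius r px"""
    m=np.zeros_like(g);cv2.circle(m,tuple(int(x) for x in uv),r,255,-1)
    m&=cv2.inRange(g,lo,hi);n,l,st,_=cv2.connectedComponentsWithStats(cv2.morphologyEx(m,cv2.MORPH_OPEN,np.ones((3,3),np.uint8)))
    k=l[int(uv[1]),int(uv[0])];c=max(cv2.findContours((l==k).astype(np.uint8),0,1)[0],key=cv2.contourArea)
    h=cv2.convexHull(c).astype(np.float32);e=cv2.fitEllipse(h);return e,h[:,0]
E
python3 - <<'E'
from h import *
w=np.load("w3.npz");i=dict(camera_matrix=w["K"],view=w["V"]);g=cv2.cvtColor(w["p"],cv2.COLOR_RGB2GRAY)
e,h=circ(g,(262,137),60,125,34);print(e);P=plane(i,h,.051)
print("seat",cv2.minEnclosingCircle(P[:,:2].astype(np.float32)),plane(i,e[0],.051))
p,r,s=pose()
# pad: red-brown
m=w["p"].astype(int);gg=((m[:,:,0]-m[:,:,2]>18)*255).astype(np.uint8)
for zz in (.1778-.0179+.007,):
    e,h=circ(gg,(270,255),128,255,42);print(e);P=plane(i,h,zz)
    (x,y),R_=cv2.minEnclosingCircle(P[:,:2].astype(np.float32));print("pad",x,y,R_,"in tool",r.inv().apply(np.array([x,y,zz])-p))
E
```

```text
((262.8011169433594, 133.841552734375), (51.25457000732422, 62.326416015625), 6.132344722747803)
seat ((0.50680011510849, 0.14207632839679718), 0.02774151973426342) [[0.50646879 0.1425239  0.051     ]]
((259.99212646484375, 249.60032653808594), (62.72157669067383, 70.05596160888672), 38.44208908081055)
pad 0.558475911617279 0.12010259181261063 0.022663969546556473 in tool [-0.00137771 -0.00020978  0.01097679]
```

Run:
```python
from h import *
w=np.load("w3.npz");i=dict(camera_matrix=w["K"],view=w["V"]);g=cv2.cvtColor(w["p"],cv2.COLOR_RGB2GRAY)
print(g[100:175,262].tolist());print(g[137,225:300].tolist())
for hi in (105,112,118):
    e,h=circ(g,(262,137),60,hi,32);P=plane(i,h,.051);print(hi,e,cv2.minEnclosingCircle(P[:,:2].astype(np.float32)),plane(i,e[0],.051)[0])
```

```text
[85, 85, 85, 85, 85, 87, 95, 110, 113, 100, 83, 73, 71, 71, 71, 71, 72, 71, 71, 71, 72, 71, 71, 72, 71, 72, 71, 71, 72, 72, 71, 71, 72, 71, 71, 71, 71, 71, 71, 72, 72, 74, 76, 81, 85, 90, 98, 103, 107, 110, 113, 115, 115, 115, 112, 102, 86, 75, 71, 70, 70, 70, 72, 84, 114, 146, 161, 164, 164, 166, 170, 171, 170, 168, 168]
[229, 229, 229, 229, 228, 229, 229, 229, 226, 210, 165, 129, 117, 116, 117, 118, 119, 118, 117, 115, 115, 116, 116, 115, 115, 116, 117, 117, 115, 115, 114, 112, 107, 102, 94, 81, 72, 71, 71, 71, 70, 72, 71, 71, 70, 71, 70, 69, 71, 71, 72, 72, 73, 73, 74, 73, 73, 73, 72, 72, 72, 74, 79, 100, 135, 161, 170, 171, 171, 171, 171, 171, 171, 171, 171]
105 ((262.7922058105469, 136.37591552734375), (49.88114547729492, 54.57820510864258), 178.30679321289062) ((0.5088180303573608, 0.14086541533470154), 0.024876577779650688) [0.50864536 0.14182062 0.051     ]
112 ((262.32672119140625, 136.3205108642578), (51.07289123535156, 55.2175178527832), 177.19955444335938) ((0.5087479948997498, 0.14077748358249664), 0.025145526975393295) [0.50846538 0.14143042 0.051     ]
118 ((262.5526123046875, 135.6141815185547), (50.908477783203125, 57.42234420776367), 2.289395809173584) ((0.5077894926071167, 0.14081081748008728), 0.026318533346056938) [0.50792126 0.14182149 0.051     ]
```

```bash
python3 -m inch '{"travel":[[0.003,0.003,0.03],[0.003,0.003,0.038],[0.003,0.003,0.038],[0.003,0.003,0.038],[0.003,0.003,0.038],[0.003,0.003,0.038],[0.003,0.003,0.038],[0.003,0.003,0.038]],"spin":[0,0,0,0,0,0,0,0]}'
cat > seat.py <<'E'
from h import *
import sys
p,d=optics.read_camera("wrist");i=optics.camera_info("wrist");g=cv2.cvtColor(p,cv2.COLOR_RGB2GRAY)
cv2.imwrite(f"pics/{sys.argv[1]}.png",p[:,:,::-1])
uv=proj(i,[[0.5085,0.140,.051]])[0];print(uv)
u,v=uv.astype(int);print(g[v-45:v+60,u].tolist());print(g[v,u-45:u+45].tolist());print(g[v-15,u-45:u+45].tolist())
for hi in (105,112,118):
    e,h=circ(g,uv,50,hi,38);P=plane(i,h,.051);print(hi,e,cv2.minEnclosingCircle(P[:,:2].astype(np.float32)),plane(i,e[0],.051)[0])
go([0.508,0.1395,0.11],72)
E
python3 seat.py w4
```

```text
t: 7.7
tool_pos: [0.5557, 0.1256, 0.1409]
orientation: [0.491, 3.102, 0.001]
force: [0.0, -1.0, 0.2]
opening: 0.0454
gripper_force: 15.0
[256.13633101 145.82782655]
[99, 98, 97, 95, 94, 93, 93, 93, 93, 94, 98, 108, 116, 111, 94, 78, 72, 71, 71, 71, 71, 72, 71, 71, 71, 71, 72, 71, 71, 70, 71, 72, 71, 70, 71, 71, 71, 71, 71, 71, 71, 71, 71, 71, 71, 71, 71, 71, 71, 70, 71, 70, 71, 72, 72, 75, 79, 84, 88, 96, 101, 102, 96, 84, 74, 71, 70, 70, 69, 68, 69, 69, 69, 69, 70, 76, 105, 141, 159, 162, 162, 163, 166, 169, 170, 168, 166, 165, 166, 168, 167, 167, 166, 166, 165, 164, 165, 165, 166, 166, 166, 166, 165, 164, 164]
[229, 229, 229, 229, 229, 229, 229, 229, 229, 229, 229, 229, 229, 227, 219, 186, 144, 121, 115, 116, 117, 118, 119, 118, 117, 116, 115, 115, 116, 116, 114, 115, 116, 116, 116, 116, 115, 113, 113, 111, 102, 86, 74, 71, 71, 71, 71, 72, 71, 70, 71, 71, 71, 71, 71, 70, 70, 69, 69, 70, 71, 71, 72, 72, 73, 73, 74, 73, 73, 74, 73, 71, 71, 72, 74, 78, 96, 130, 158, 169, 171, 171, 171, 170, 171, 171, 170, 171, 172, 174]
[229, 229, 228, 228, 228, 228, 229, 229, 229, 229, 229, 229, 229,
[... 408 characters left out ...]
867, 62.61240005493164), 178.9447479248047) ((0.5084839463233948, 0.1407831907272339), 0.025173844769597054) [0.50822488 0.1414171  0.051     ]
112 ((257.8948059082031, 144.6960906982422), (58.57058334350586, 63.50400161743164), 3.7155206203460693) ((0.5084628462791443, 0.14093591272830963), 0.025333840399980545) [0.50807578 0.14161485 0.051     ]
118 ((257.7998046875, 143.64794921875), (58.242698669433594, 67.39482879638672), 179.65850830078125) ((0.506925106048584, 0.14168885350227356), 0.027178984135389328) [0.50725947 0.14179842 0.051     ]
pos [0.5556 0.1256 0.1407] closing 72.02 toolz [ 1.1e-03  2.0e-04 -1.0e+00] travel [ 0.0496 -0.0015  0.0306] spin [ 4.0000e-04 -3.1412e+00] q6 -1.125
```

View pics/w4.png

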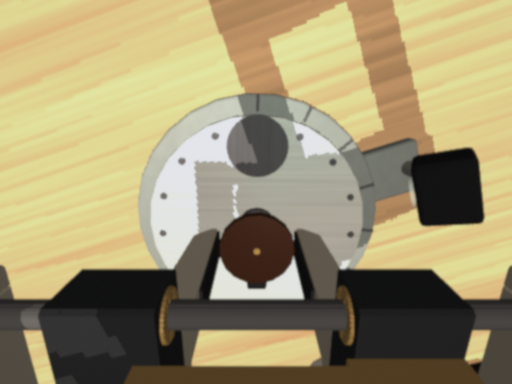

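```bash
python3 -m inch '{"travel":[[0.03,0,0],[0.05,0,0.015],[0.05,0,0.045],[0.05,0,0.045],[0.05,0,0.045],[0.05,0,0.045],[0.05,0,0.045],[0.05,0,0.045]],"spin":[0,0,0,0,0,0,0,0]}'; python3 -c "
from h import *
go([0.5076,0.1409,0.0695],72)"
```

```text
t: 8.42
tool_pos: [0.5091, 0.141, 0.0967]
orientation: [0.491, 3.1, 0.001]
force: [0.2, 0.6, -0.4]
opening: 0.0456
gripper_force: 15.0
pos [0.5091 0.141  0.0967] closing 72.0 toolz [ 2.6e-03  4.0e-04 -1.0e+00] travel [ 0.0015 -0.0006  0.0272] spin [-0.      3.1416] q6 -1.083
```

```bash
python3 -m inch '{"travel":[[0.001,0,0.01],[0.001,0,0.019],[0.001,0,0.024],[0.001,0,0.025],[0.001,0,0.025],[0.001,0,0.025],[0.001,0,0.025]],"spin":[0,0,0,0,0,0,0]}'; python3 -m inch '{"travel":[[0,0,0.001],[0,0,0.001],[0,0,0.002],[0,0,0.002]],"spin":[0,0,0,0]}'; python3 -c "
from h import *
go([0.5076,0.1409,0.0695],72)"
```

```text
t: 9.0
tool_pos: [0.5067, 0.1413, 0.07]
orientation: [-0.491, -3.103, 0.0]
force: [0.9, -0.4, -0.3]
opening: 0.0455
gripper_force: 15.0
t: 9.33
tool_pos: [0.5069, 0.1414, 0.0683]
orientation: [0.491, 3.103, 0.0]
force: [-1.5, 0.3, 2.2]
opening: 0.0453
gripper_force: 15.0
pos [0.5069 0.1414 0.0683] closing 72.02 toolz [ 5.e-04  1.e-04 -1.e+00] travel [-0.0009 -0.0003 -0.0012] spin [ 4.0000e-04 -3.1412e+00] q6 -1.082
```

```bash
python3 -m inch '{"travel":[[0,0,0],[0,0,0],[0,0,0],[0,0,0],[0,0,0],[0,0,0]],"spin":[0,0,0,0,0,0]}' 0.25; python3 -m inch '{"travel":[[0,0,-0.02],[0,0,-0.05],[-0.03,0,-0.09],[-0.05,0,-0.11],[-0.05,0,-0.11],[-0.05,0,-0.11],[-0.05,0,-0.11],[-0.05,0,-0.11]],"spin":[0,0,0,0,0,0,0,0]}' 0
python3 - <<'E'
from h import *
p,d=optics.read_camera("wrist");i=optics.camera_info("wrist");cv2.imwrite("pics/w5.png",p[:,:,::-1])
for x in models.masks_of("wrist","pad")[:2]:
    v,u=np.nonzero(x["region"]);P=plane(i,np.c_[u,v],.058);print(len(u),P.mean(0),np.ptp(P,axis=0),x["p"],u.mean(),v.mean())
go([0.472,-0.173,0.18],72)
E
```

```text
t: 9.83
tool_pos: [0.5065, 0.1413, 0.0678]
orientation: [-0.491, -3.103, 0.0]
force: [-0.4, -0.0, 0.4]
opening: 0.0694
gripper_force: 0.0
t: 10.5
tool_pos: [0.5525, 0.126, 0.1759]
orientation: [-0.49, -3.1, 0.001]
force: [-0.3, 0.0, -0.4]
opening: 0.0929
gripper_force: 0.0
2047 [0.50845824 0.14025578 0.058     ] [4.53777226e-02 4.52288836e-02 1.11022302e-16] 0.8 257.3370786516854 145.06936980947728
pos [0.5526 0.126  0.1761] closing 72.05 toolz [-3.3e-03 -4.0e-04 -1.0e+00] travel [-0.0155 -0.3093 -0.0036] spin [ 8.0000e-04 -3.1408e+00] q6 -1.124
```

View pics/w5.png

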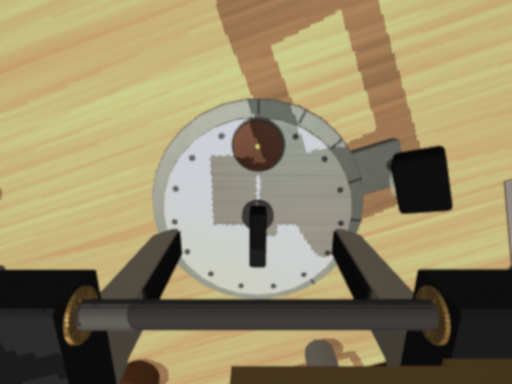

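```bash
python3 -m inch '{"travel":[[-0.015,-0.31,0],[-0.015,-0.31,0],[-0.015,-0.31,0],[-0.015,-0.31,0],[-0.015,-0.31,0],[-0.015,-0.31,0],[-0.015,-0.31,0],[-0.015,-0.31,0],[-0.015,-0.31,0],[-0.015,-0.31,0]],"spin":[0,0,0,0,0,0,0,0,0,0]}' 0; python3 -m inch '{"travel":[[0,0,0.04],[0,0,0.08],[0,0,0.08],[0,0,0.08],[0,0,0.08],[0,0,0.08]],"spin":[0,0,0,0,0,0]}'
python3 - <<'E'
from h import *
p,d=optics.read_camera("wrist");i=optics.camera_info("wrist")
for x in models.masks_of("wrist","press_disc")[:2]:
    v,u=np.nonzero(x["region"]);P=plane(i,np.c_[u,v],.01);print(len(u),P.mean(0),(P.max(0)+P.min(0))/2,np.ptp(P,axis=0),x["p"],u.mean(),v.mean())
go([0.4712,-0.1734,0.021],72)
E
```

```text
t: 11.43
tool_pos: [0.4718, -0.1739, 0.1771]
orientation: [-0.494, -3.101, -0.001]
force: [-0.5, 0.6, -0.8]
opening: 0.0934
gripper_force: 0.0
t: 11.93
tool_pos: [0.4746, -0.1737, 0.1007]
orientation: [0.489, 3.1, -0.002]
force: [-0.5, 0.2, 0.6]
opening: 0.0932
gripper_force: 0.0
946 [ 0.46887561 -0.17282923  0.01      ] [ 0.46914643 -0.17305692  0.01      ] [3.11001451e-02 2.90953364e-02 5.55111512e-17] 0.68 256.35835095137423 196.58562367864693
pos [ 0.4745 -0.174   0.1006] closing 72.05 toolz [ 0.0037 -0.0017 -1.    ] travel [ 0.0037 -0.0004  0.0795] spin [ 9.0000e-04 -3.1406e+00] q6 -1.711
```

```bash
python3 -m inch '{"travel":[[0.001,0,0.03],[0.001,0,0.06],[0.001,0,0.073],[0.001,0,0.077],[0.001,0,0.077],[0.001,0,0.077],[0.001,0,0.077]],"spin":[0,0,0,0,0,0,0]}' 0
python3 - <<'E'
from h import *
p,d=optics.read_camera("wrist");i=optics.camera_info("wrist")
for x in models.masks_of("wrist","press_disc")[:2]:
    v,u=np.nonzero(x["region"]);P=plane(i,np.c_[u,v],.01);print(len(u),P.mean(0),(P.max(0)+P.min(0))/2,np.ptp(P,axis=0),x["p"],u.mean(),v.mean())
go([0.4705,-0.1734,0.021],72)
E
```

```text
t: 12.62
tool_pos: [0.4734, -0.174, 0.023]
orientation: [0.49, 3.1, -0.002]
force: [0.4, 0.5, -0.2]
opening: 0.093
gripper_force: 0.0
1962 [ 0.46766277 -0.17213334  0.01      ] [ 0.4678932  -0.17242091  0.01      ] [0.03240281 0.0299328  0.        ] 0.75 257.591743119266 236.55810397553518
pos [ 0.4731 -0.1739  0.0227] closing 72.02 toolz [ 0.0027 -0.0013 -1.    ] travel [ 0.0027 -0.0003  0.0017] spin [ 3.0000e-04 -3.1413e+00] q6 -1.711
```

```bash
python3 -m inch '{"travel":[[0.003,0,0.002],[0.003,0,0.002],[0.003,0,0.002],[0.003,0,0.002]],"spin":[0,0,0,0]}' 0; python3 -m inch '{"travel":[[0,0,0],[0,0,0],[0,0,0],[0,0,0],[0,0,0],[0,0,0],[0,0,0],[0,0,0],[0,0,0],[0,0,0]],"spin":[0,0,0,0,0,0,0,0,0,0]}' 1 15; python3 -m inch '{"travel":[[0,0,0],[0,0,0],[0,0,0],[0,0,-0.01],[0,0,-0.03],[0,0,-0.06],[0,0,-0.1],[0,0,-0.14],[0,0,-0.155],[0,0,-0.155]],"spin":[0,0,0,0,0,0,0,0,0,0]}'; python3 -c "
from h import *
go([0.5513,0.1269,0.175],72)"
```

```text
t: 13.05
tool_pos: [0.4689, -0.1723, 0.019]
orientation: [0.491, 3.103, -0.0]
force: [0.7, -0.5, -0.0]
opening: 0.0932
gripper_force: 0.0
t: 13.88
tool_pos: [0.469, -0.1724, 0.0189]
orientation: [-0.491, -3.103, 0.0]
force: [-0.5, 0.5, 0.3]
opening: 0.0307
gripper_force: 0.0
t: 14.72
tool_pos: [0.4719, -0.1738, 0.1806]
orientation: [0.489, 3.094, -0.005]
force: [-0.1, 0.2, -1.2]
opening: 0.0296
gripper_force: 15.0
pos [ 0.4719 -0.1738  0.1806] closing 72.02 toolz [ 0.0089 -0.0044 -1.    ] travel [0.0173 0.3105 0.005 ] spin [ 4.0000e-04 -3.1412e+00] q6 -1.712
```

```bash
python3 -m inch '{"travel":[[0.015,0.31,0],[0.015,0.31,0],[0.015,0.31,0],[0.015,0.31,0],[0.015,0.31,0],[0.015,0.31,0],[0.015,0.31,0],[0.015,0.31,0],[0.015,0.31,0],[0.015,0.31,0]],"spin":[0,0,0,0,0,0,0,0,0,0]}';  python3 -m inch '{"travel":[[0,0,0.01],[0,0,0.03],[0,0,0.03],[0,0,0.03],[0,0,0.03]],"spin":[0,0,0,0,0]}'
python3 - <<'E'
from h import *
p,d=optics.read_camera("wrist");i=optics.camera_info("wrist");cv2.imwrite("pics/w6.png",p[:,:,::-1])
P0,r,s=pose()
for n,z in (("pad",.058),("press_disc",P0[2]-.0189+.010)):
  for x in models.masks_of("wrist",n)[:2]:
    v,u=np.nonzero(x["region"]);P=plane(i,np.c_[u,v],z);m=(P.max(0)+P.min(0))/2
    print(n,len(u),P.mean(0),m,np.ptp(P,axis=0),x["p"],u.mean(),v.mean(),"tool",r.inv().apply(P.mean(0)-P0))
go([0.5085,0.1405,0.0769],72)
E
```

```text
t: 15.55
tool_pos: [0.5495, 0.128, 0.1727]
orientation: [-0.487, -3.102, 0.002]
force: [-0.0, 0.3, -0.6]
opening: 0.0291
gripper_force: 15.0
t: 15.97
tool_pos: [0.5502, 0.1261, 0.144]
orientation: [-0.493, -3.102, 0.0]
force: [0.7, 0.2, -0.3]
opening: 0.0293
gripper_force: 15.0
pad 2579 [0.50888005 0.14042287 0.058     ] [0.50920287 0.14030215 0.058     ] [4.59221464e-02 4.53331584e-02 5.55111512e-17] 0.67 257.7867390461419 152.57502908103916 tool [0.04415735 0.00043478 0.08662116]
press_disc 2019 [0.5492996  0.12603829 0.13574699] [0.54957753 0.12560076 0.13574699] [0.03275041 0.02995755 0.        ] 0.84 256.31896978702326 246.88558692421992 tool [ 0.00122431 -0.00070182  0.00889914]
pos [0.551  0.1268 0.1451] closing 71.98 toolz [ 1.6e-03  2.0e-04 -1.0e+00] travel [ 0.0448 -0.0001  0.0681] spin [-3.0000e-04  3.1413e+00] q6 -1.121
```

View pics/w6.png

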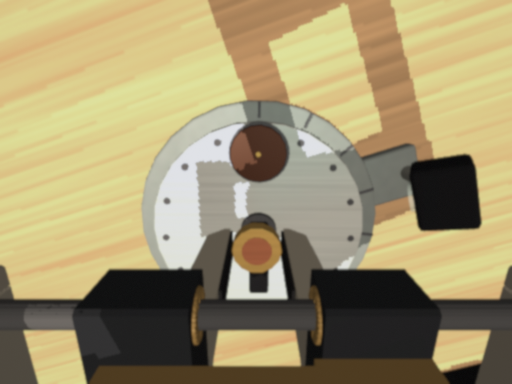

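```bash
python3 -m inch '{"travel":[[0.03,0,0],[0.044,0,0.015],[0.044,0,0.035],[0.044,0,0.044],[0.044,0,0.044],[0.044,0,0.044],[0.044,0,0.044],[0.044,0,0.044]],"spin":[0,0,0,0,0,0,0,0]}'; python3 -c "
from h import *
go([0.5087,0.1404,0.0769],72)"
```

```text
t: 16.78
tool_pos: [0.5098, 0.1407, 0.1014]
orientation: [0.491, 3.101, 0.001]
force: [0.9, 1.1, -0.9]
opening: 0.0292
gripper_force: 15.0
pos [0.5098 0.1407 0.1014] closing 72.0 toolz [ 2.1e-03  3.0e-04 -1.0e+00] travel [ 0.001  -0.0006  0.0245] spin [-0.      3.1416] q6 -1.084
```

```bash
python3 -m inch '{"travel":[[0,0,0.01],[0,0,0.019],[0,0,0.021],[0,0,0.022],[0,0,0.022],[0,0,0.022],[0,0,0.022]],"spin":[0,0,0,0,0,0,0]}'; python3 -c "
from h import *
go([0.5087,0.1404,0.0769],72)"
```

```text
t: 17.37
tool_pos: [0.5086, 0.1407, 0.078]
orientation: [0.491, 3.103, 0.0]
force: [-0.2, -0.4, -0.8]
opening: 0.0295
gripper_force: 15.0
pos [0.5086 0.1407 0.078 ] closing 72.02 toolz [ 1.e-04  0.e+00 -1.e+00] travel [-0.0002 -0.0003  0.0011] spin [ 4.0000e-04 -3.1412e+00] q6 -1.084
```

```bash
python3 -m inch '{"travel":[[0,0,0.0005],[0,0,0.001],[0,0,0.001],[0,0,0.001]],"spin":[0,0,0,0]}';  python3 -m inch '{"travel":[[0,0,0],[0,0,0],[0,0,0],[0,0,0],[0,0,0],[0,0,0]],"spin":[0,0,0,0,0,0]}' 0.3; python3 -m inch '{"travel":[[0,0,-0.02],[0,0,-0.05],[0,0,-0.08],[-0.03,0,-0.09],[-0.05,0,-0.09],[-0.05,0,-0.09],[-0.05,0,-0.09],[-0.05,0,-0.09],[-0.05,0,-0.09]],"spin":[0,0,0,0,0,0,0,0,0]}' 0
python3 - <<'E'
from h import *
p,d=optics.read_camera("wrist");i=optics.camera_info("wrist");cv2.imwrite("pics/w7.png",p[:,:,::-1])
for n,z in (("pad",.058),("press_disc",.068)):
  for x in models.masks_of("wrist",n)[:1]:
    v,u=np.nonzero(x["region"]);P=plane(i,np.c_[u,v],z);m=(P.max(0)+P.min(0))/2
    print(n,len(u),P.mean(0),m,np.ptp(P,axis=0),x["p"],u.mean(),v.mean())
go([0.5752,0.1190,0.11],72)
E
```

```text
t: 17.7
tool_pos: [0.5086, 0.1407, 0.077]
orientation: [0.491, 3.103, 0.0]
force: [0.0, 0.1, -0.6]
opening: 0.0295
gripper_force: 15.0
t: 18.2
tool_pos: [0.5086, 0.1407, 0.077]
orientation: [0.491, 3.103, 0.0]
force: [0.1, 0.3, 0.7]
opening: 0.0633
gripper_force: 0.0
t: 18.95
tool_pos: [0.555, 0.1255, 0.1661]
orientation: [-0.49, -3.101, 0.001]
force: [-0.3, 0.4, -0.1]
opening: 0.0931
gripper_force: 0.0
pad 1223 [0.50660875 0.14122738 0.058     ] [0.50880907 0.14044964 0.058     ] [4.52178198e-02 4.49217821e-02 1.11022302e-16] 0.8 257.2412101390025 140.82011447260834
press_disc 1034 [0.50922551 0.13995223 0.068     ] [0.50911256 0.13985047 0.068     ] [3.00634621e-02 2.94684911e-02 5.55111512e-17] 0.91 256.7717601547389 145.9651837524178
pos [0.5554 0.1256 0.1666] closing 72.05 toolz [-8.e-04 -0.e+00 -1.e+00] travel [-0.0209 -0.0001  0.0566] spin [ 9.0000e-04 -3.1407e+00] q6 -1.125
```

View pics/w7.png

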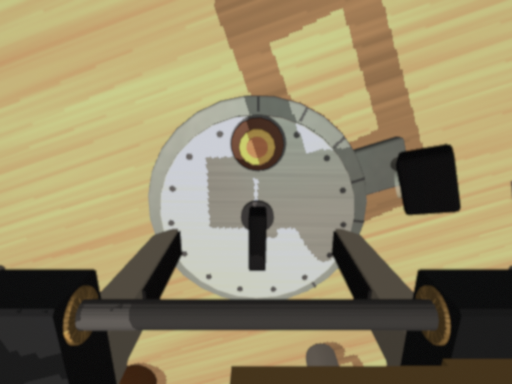

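Run:
```python
from h import *
p=cv2.imread("pics/w7.png")[:,:,::-1];i=optics.camera_info("wrist");g=cv2.cvtColor(p,cv2.COLOR_RGB2GRAY)
print([ (v,g[v,243:273].tolist()) for v in (222,250,262)]);print(g[195:280,257].tolist())
for v in (225,240,255,265):
    c=243+np.nonzero(g[v,243:273]<65)[0];P=plane(i,[[c[0]-.5,v],[c[-1]+.5,v]],.108);print(v,c[0],c[-1],P.mean(0),np.linalg.norm(P[0]-P[1]))
for v in (208,212,270):print(v,plane(i,[257,v],.108))
P0,r,s=pose();print(proj(i,[[0.5752,0.1190,.108],[0.5752-.951*.024,0.1190+.309*.024,.108],[0.5752+.951*.024,0.1190-.309*.024,.108]]))
```

```text
[(222, [61, 57, 57, 56, 50, 36, 21, 17, 18, 19, 20, 19, 19, 19, 20, 21, 21, 20, 22, 22, 22, 20, 21, 33, 49, 57, 59, 60, 66, 87]), (250, [204, 204, 205, 200, 179, 129, 68, 27, 18, 18, 19, 19, 20, 19, 18, 19, 19, 19, 19, 20, 21, 37, 84, 142, 186, 203, 205, 206, 205, 206]), (262, [204, 205, 204, 200, 180, 130, 70, 35, 30, 30, 30, 30, 30, 30, 30, 30, 31, 30, 29, 30, 29, 52, 105, 162, 194, 204, 205, 205, 205, 205])]
[185, 174, 171, 171, 150, 107, 68, 63, 66, 63, 54, 37, 18, 9, 9, 6, 8, 7, 8, 8, 12, 14, 18, 19, 20, 19, 21, 20, 19, 20, 20, 20, 20, 20, 19, 21, 20, 20, 19, 20, 20, 21, 20, 20, 20, 18, 20, 20, 20, 18, 20, 18, 20, 20, 19, 18, 19, 20, 20, 23, 27, 29, 31, 30, 31, 31, 30, 30, 29, 30, 30, 30, 28, 31, 47, 106, 166, 195, 203, 204, 204, 204, 204, 204, 204]
225 245 269 [0.56090367 0.12352132 0.108     ] 0.018867261153372197
240 250 264 [0.57273989 0.11969908 0.108     ] 0.011505024768072185
255 250 264 [0.58496866 0.11575    0.108     ] 0.011695817714194432
265 250 264 [0.59334901 0.11304371 0.108     ] 0.01182656787515099
208 [[0.54794048 0.12770769 0.108     ]]
212 [[0.5509488 0.1267362 0.108    ]]
270 [[0.59760987 0.11166778 0.108     ]]
[[257.11787728 243.0228599 ]
 [257.17951971 213.8315868 ]
 [257.05992644 270.46594744]]
```

```bash
python3 -m inch '{"travel":[[-0.021,0,0.01],[-0.021,0,0.035],[-0.021,0,0.035],[-0.021,0,0.035],[-0.021,0,0.035],[-0.021,0,0.035],[-0.021,0,0.035],[-0.021,0,0.035]],"spin":[0,0,0,0,0,0,0,0]}'; python3 -c "
from h import *
go([0.5752,0.1190,0.096],72)"
```

```text
t: 19.77
tool_pos: [0.5766, 0.119, 0.1332]
orientation: [0.49, 3.101, 0.001]
force: [-0.0, 0.5, 0.4]
opening: 0.093
gripper_force: 0.0
pos [0.5766 0.119  0.1332] closing 72.03 toolz [ 1.7e-03  2.0e-04 -1.0e+00] travel [ 0.0014 -0.0004  0.0372] spin [ 5.0000e-04 -3.1411e+00] q6 -1.141
```

```bash
python3 -m inch '{"travel":[[0,0,0.015],[0,0,0.03],[0,0,0.035],[0,0,0.035],[0,0,0.035],[0,0,0.035],[0,0,0.035]],"spin":[0,0,0,0,0,0,0]}'; python3 -c "
from h import *
go([0.5752,0.1190,0.096],72)"
```

```text
t: 20.35
tool_pos: [0.5768, 0.1189, 0.0982]
orientation: [0.491, 3.101, 0.001]
force: [0.6, 0.6, -0.3]
opening: 0.0929
gripper_force: 0.0
pos [0.5768 0.1189 0.0982] closing 72.02 toolz [ 1.8e-03  2.0e-04 -1.0e+00] travel [ 0.0016 -0.0004  0.0022] spin [ 4.0000e-04 -3.1412e+00] q6 -1.141
```

```bash
python3 -m inch '{"travel":[[0.001,0,0.001],[0.001,0,0.001],[0.001,0,0.001]],"spin":[0,0,0]}'; python3 -m inch '{"travel":[[0,0,0],[0,0,0],[0,0,0],[0,0,0],[0,0,0],[0,0,0],[0,0,0],[0,0,0],[0,0,0],[0,0,0]],"spin":[0,0,0,0,0,0,0,0,0,0]}' 1 20; python3 -m inch '{"travel":[[0,0,0],[0,0,0],[0,0,0],[0,0,0]],"spin":[0,0,0,0]}' 1 55; python3 -c "
from h import *
go([0.5752,0.1190,0.096],0);print(robot.read_state()['wrist_torque'])"
```

```text
t: 20.6
tool_pos: [0.5752, 0.1191, 0.0962]
orientation: [0.491, 3.103, 0.0]
force: [-0.7, -0.6, 0.4]
opening: 0.0929
gripper_force: 0.0
t: 21.43
tool_pos: [0.5751, 0.1191, 0.096]
orientation: [0.491, 3.103, -0.0]
force: [-0.5, 0.1, 0.2]
opening: 0.0309
gripper_force: 0.0
t: 21.77
tool_pos: [0.5752, 0.1194, 0.096]
orientation: [0.491, 3.103, 0.001]
force: [0.3, 2.9, -1.8]
opening: 0.0137
gripper_force: 55.0
pos [0.5752 0.1194 0.096 ] closing 72.02 toolz [ 2.e-04  5.e-04 -1.e+00] travel [-0.0001 -0.0004 -0.    ] spin [ 1.257  -1.8846] q6 -1.14
[ 0.37156747 -0.32983996 -0.14105102]
```

```bash
python3 -m inch '{"travel":[[0,0,0],[0,0,0],[0,0,0],[0,0,0],[0,0,0],[0,0,0],[0,0,0],[0,0,0],[0,0,0],[0,0,0]],"spin":[0.03,0.07,0.11,0.15,0.19,0.23,0.27,0.31,0.36,0.42]}'; python3 -m inch '{"travel":[[0,0,0],[0,0,0],[0,0,0]],"spin":[0,0,0]}';python3 - <<'E'
from h import *
go([0.5752,0.1190,0.096],0);print(robot.read_state()['wrist_torque'])
p,d=optics.read_camera("wrist");i=optics.camera_info("wrist")
for n,z in (("pad",.058),("press_disc",.068)):
  for x in models.masks_of("wrist",n)[:1]:
    v,u=np.nonzero(x["region"]);P=plane(i,np.c_[u,v],z);m=(P.max(0)+P.min(0))/2
    print(n,len(u),m,np.ptp(P,axis=0),x["p"],np.degrees(np.arctan2(m[1]-.119,m[0]-.5752)),np.hypot(m[1]-.119,m[0]-.5752))
E
```

```text
t: 22.6
tool_pos: [0.5755, 0.1198, 0.096]
orientation: [1.13, 2.931, 0.002]
force: [3.0, 5.5, -1.8]
opening: 0.0139
gripper_force: 55.0
t: 22.85
tool_pos: [0.5755, 0.1198, 0.096]
orientation: [1.126, 2.933, 0.002]
force: [1.9, 4.4, -2.5]
opening: 0.0136
gripper_force: 55.0
pos [0.5755 0.1198 0.096 ] closing 48.0 toolz [ 9.e-04  1.e-03 -1.e+00] travel [-0.0003 -0.0008 -0.    ] spin [ 0.8378 -2.3038] q6 -0.721
[ 0.62007613 -0.58309159  0.03702003]
pad 2414 [0.52339941 0.16495942 0.058     ] [4.54504340e-02 4.53374093e-02 5.55111512e-17] 0.63 138.41936573985376 0.0692500530492714
press_disc 2091 [0.52392656 0.16411566 0.068     ] [3.02567820e-02 2.89092815e-02 5.55111512e-17] 0.57 138.6553480231721 0.06829632931149017
```

First click done exactly (closing line at 48.0°, stack at 138.4°). Continuing with two more.

```bash
python3 -m inch '{"travel":[[0,0,0],[0,0,0],[0,0,0],[0,0,0],[0,0,0],[0,0,0],[0,0,0],[0,0,0],[0,0,0],[0,0,0]],"spin":[0.03,0.07,0.11,0.15,0.19,0.23,0.27,0.31,0.36,0.42]}'; python3 -m inch '{"travel":[[0,0,0],[0,0,0],[0,0,0]],"spin":[0,0,0]}'; python3 -c "
from h import *
go([0.5752,0.1190,0.096],0)"; python3 -m inch '{"travel":[[0,0,0],[0,0,0],[0,0,0],[0,0,0],[0,0,0],[0,0,0],[0,0,0],[0,0,0],[0,0,0],[0,0,0]],"spin":[0.03,0.07,0.11,0.15,0.19,0.23,0.27,0.31,0.36,0.418]}'; python3 -m inch '{"travel":[[0,0,0],[0,0,0],[0,0,0],[0,0,0],[0,0,0],[0,0,0]],"spin":[0,0,0,0,0,0]}'
python3 - <<'E'
from h import *
go([0.5752,0.1190,0.096],0);print(robot.read_state()['wrist_torque'])
for cam in ("wrist","top"):
  p,d=optics.read_camera(cam);i=optics.camera_info(cam)
  for n,z in (("pad",.058),("press_disc",.068)):
   for x in models.masks_of(cam,n)[:1]:
    v,u=np.nonzero(x["region"]);P=plane(i,np.c_[u,v],z);m=(P.max(0)+P.min(0))/2
    print(cam,n,len(u),m,np.ptp(P,axis=0),x["p"],np.degrees(np.arctan2(m[1]-.119,m[0]-.5752)),np.hypot(m[1]-.119,m[0]-.5752))
E
```

```text
t: 23.83
tool_pos: [0.5759, 0.1201, 0.096]
orientation: [1.715, 2.631, 0.004]
force: [4.6, 6.6, -4.2]
opening: 0.0138
gripper_force: 55.0
t: 24.08
tool_pos: [0.5759, 0.1201, 0.096]
orientation: [1.712, 2.633, 0.004]
force: [6.4, 5.7, -4.7]
opening: 0.0136
gripper_force: 55.0
pos [0.5759 0.1201 0.096 ] closing 23.94 toolz [ 0.0019  0.0015 -1.    ] travel [-0.0007 -0.0011 -0.    ] spin [ 0.4179 -2.7237] q6 -0.301
t: 24.92
tool_pos: [0.5764, 0.1202, 0.096]
orientation: [2.224, 2.218, 0.005]
force: [8.2, 6.8, -6.9]
opening: 0.0135
gripper_force: 55.0
t: 25.42
tool_pos: [0.5764, 0.1202, 0.096]
orientation: [2.221, 2.221, 0.005]
force: [8.2, 5.6, -7.0]
opening: 0.0134
gripper_force: 55.0
pos [0.5764 0.1202 0.096 ] closing -0.01 toolz [ 0.0029  0.0017 -1.    ] travel [-0.0012 -0.0012 -0.    ] spin [-2.0000e-04  3.1414e+00] q6 0.117
[ 9.42331152e-01 -1.25476288e+00  1.10564631e-03]
wrist pad 2197 [0.5753363  0.18911423 0.058     ] [4.43027621e-02 4.42709204e-02 5.55111512e-17] 0.79 89.88862250411643 0.0701143577956923
wrist press_disc 1975 [0.57531186 0.18822082 0.068     ] [2.91746796e-02 2.79108952e-02 5.55111512e-17] 0.55 89.907413755043 0.06922091517793424
top pad 778 [0.57095458 0.1137358  0.058     ] [0.17339765 0.18009933 0.        ] 0.66 -128.88513269914498 0.00676279083641667
top press_disc 260 [ 0.76423828 -0.11657278  0.068     ] [0.0630949  0.05264081 0.        ] 0.68 -51.254270590877084 0.30204305255441827
```

```bash
python3 -c "
from plant import close_job
print(close_job())"
```

```text
the job is handed in; nothing more can be done
None
```

The job is handed in: the large pad and brass disc sit flat and centred on the seat (within about 1 mm by camera), the dial is at its third stop in front of the lamp, and the gripper still holds the handle, with about 25 s of the 72 s used.

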